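Sort the look-alike sample bottles by weight

TASK

The three closed white bottles look alike but hold a large, a middling and a small metal sample; tell them apart by their weight. Set the heaviest down gently on the cork mat in the caddy's free bay and the lightest in the middle of the laboratory jack's top plate, and leave the middle one standing where it stood at the start (put it back there if you lifted it). Keep the bottles upright and do not disturb the other glassware and tools.

Things in the scene. Friction and masses are not known exactly. Their poses are not given: they have to be found in the camera images.
- bottle_1: one of three identical closed white plastic bottles with an unseen steel sample inside (up to 4 mm of play): 68 mm in diameter up to 82 mm high, neck from 98 mm, red cap 46 mm in diameter from 105 to 135 mm high. Grip it across the cap. Origin: centre of its underside, z up; yaw is meaningless. They weigh about 0.14, 0.37 and 0.69 kg in all (within 10 %); which is which changes, names tell nothing
- bottle_2: one of three identical closed white plastic bottles with an unseen steel sample inside (up to 4 mm of play): 68 mm in diameter up to 82 mm high, neck from 98 mm, red cap 46 mm in diameter from 105 to 135 mm high. Grip it across the cap. Origin: centre of its underside, z up; yaw is meaningless. They weigh about 0.14, 0.37 and 0.69 kg in all (within 10 %); which is which changes, names tell nothing
- bottle_3: one of three identical closed white plastic bottles with an unseen steel sample inside (up to 4 mm of play): 68 mm in diameter up to 82 mm high, neck from 98 mm, red cap 46 mm in diameter from 105 to 135 mm high. Grip it across the cap. Origin: centre of its underside, z up; yaw is meaningless. They weigh about 0.14, 0.37 and 0.69 kg in all (within 10 %); which is which changes, names tell nothing
- caddy: fixed grey open caddy, 200 mm along its x, 110 mm along its y, walls 5 mm thick and 45 mm high, floor 5 mm thick; a wall across the middle makes two bays of 92 x 100 mm, centred 49 mm either way along x: one holds the amber jar, the other is free. Origin: centre of its underside. One of caddy and jack is left on the bench, the other right; they may swap
- mat: fixed round cork mat, 76 mm in diameter and 4 mm thick, on the floor of the caddy's free bay, in its middle. Origin: centre of its underside, 5 mm above the bench (its top is 9 mm above the bench)
- jack: fixed laboratory jack: teal steel plates 150 mm along its x by 130 mm along its y above and below a steel scissor frame (black knob out to 100 mm from the centre towards -x; not to be adjusted). The top of the upper plate is 90 mm above the bench. Origin: centre of its underside
- jack_top (a point): centre of the upper face of the jack's top plate, 90 mm above the bench
- amber_jar: bystander: amber glass jar with a black cap, 62 mm in diameter, 115 mm high, standing in one bay of the caddy. Origin: centre of its underside
- beaker: bystander: open glass beaker, 62 mm in diameter, 85 mm high. Origin: centre of its underside
- flask: bystander: conical glass flask, 72 mm in diameter at the foot, neck 36 mm, 130 mm high. Origin: centre of its underside
- tall_bottle: bystander: glass bottle with a blue cap, 68 mm in diameter, 160 mm high. Origin: centre of its underside
- cylinder: bystander: slim clear measuring cylinder, foot 50 mm in diameter, column 32 mm, 148 mm high; easily knocked over. Origin: centre of its underside
- spatula: bystander: spatula 180 mm long, lying flat beyond the bottles. Origin: on its underside, near the middle of its length
Things that resemble listed ones, but are neither listed nor needed, are in the scene too. What is shaped like the bottle_1 but pink or purple is not meant.

How it is judged (in metres and radians):
At the end, for the whole second after the job is handed in: Heaviest bottle on the cork mat (centres within 25 mm, its weight on the mat), lightest on the jack's top plate within 35 mm of its centre, middle one within 40 mm of where it started; all upright (within 0.12 rad), released and at rest (((contact force between bottle_1 and mat above 5 N and horizontal distance between bottle_1 and mat below 0.025 m and angle between bottle_1's own z axis and vertical below 0.12 rad and linear speed of bottle_1 below 0.03 m/s) or (contact force between bottle_2 and mat above 5 N and horizontal distance between bottle_2 and mat below 0.025 m and angle between bottle_2's own z axis and vertical below 0.12 rad and linear speed of bottle_2 below 0.03 m/s) or (contact force between bottle_3 and mat above 5 N and horizontal distance between bottle_3 and mat below 0.025 m and angle between bottle_3's own z axis and vertical below 0.12 rad and linear speed of bottle_3 below 0.03 m/s)) and ((contact force between bottle_1 and jack between 0.6 and 2.5 N and height (world z) of bottle_1 above 0.08 m and horizontal distance between bottle_1 and jack_top below 0.035 m and angle between bottle_1's own z axis and vertical below 0.12 rad and linear speed of bottle_1 below 0.03 m/s) or (contact force between bottle_2 and jack between 0.6 and 2.5 N and height (world z) of bottle_2 above 0.08 m and horizontal distance between bottle_2 and jack_top below 0.035 m and angle between bottle_2's own z axis and vertical below 0.12 rad and linear speed of bottle_2 below 0.03 m/s) or (contact force between bottle_3 and jack between 0.6 and 2.5 N and height (world z) of bottle_3 above 0.08 m and horizontal distance between bottle_3 and jack_top below 0.035 m and angle between bottle_3's own z axis and vertical below 0.12 rad and linear speed of bottle_3 below 0.03 m/s)) and ((distance of bottle_1 from where it was at the start of the episode below 0.04 m and angle between bottle_1's own z axis and vertical below 0.12 rad and linear speed of bottle_1 below 0.03 m/s) or (distance of bottle_2 from where it was at the start of the episode below 0.04 m and angle between bottle_2's own z axis and vertical below 0.12 rad and linear speed of bottle_2 below 0.03 m/s) or (distance of bottle_3 from where it was at the start of the episode below 0.04 m and angle between bottle_3's own z axis and vertical below 0.12 rad and linear speed of bottle_3 below 0.03 m/s))); the robot touches nothing.
It fails at once if a bystander is knocked over or shifted by more than 25 mm (distance of any of amber_jar, beaker, flask, tall_bottle, cylinder, spatula from where it was at the start of the episode above 0.025 m or angle between any of amber_jar, beaker, flask, tall_bottle, cylinder's own z axis and vertical above 0.35 rad).
It fails at once if a white bottle is tipped by more than 0.6 rad (angle between any of bottle_1, bottle_2, bottle_3's own z axis and vertical above 0.6 rad).
It fails at once if a white bottle is dropped: it falls free of the fingers faster than 0.5 m/s (a fall of over 13 mm) ((contact force between bottle_1 and the fingers below 0.1 N and linear speed of bottle_1 above 0.5 m/s) or (contact force between bottle_2 and the fingers below 0.1 N and linear speed of bottle_2 above 0.5 m/s) or (contact force between bottle_3 and the fingers below 0.1 N and linear speed of bottle_3 above 0.5 m/s)).
It also fails if it takes over 64 s, if anything falls off the work surface, if the arm or the gripper's body presses on something with over 40 N, if the wrist force passes 120 N, or if a joint passes its speed limit or range.

ROBOT

A 6-joint arm with a two-finger parallel gripper is mounted at the origin on the work surface. World frame = base frame: x ahead of the robot, y to its left, z up, the work surface at z = 0. Lengths are in mm, angles in rad, forces in N, time in s.
With the tool pointing down it reaches from about 350 to 925 mm from the base axis. Payload 6.4 kg.
Tool frame: the origin (TCP) lies on the centre line of the jaws, within the pads' length; the fingertips stand r.tip_reach ahead of it and the grasp point (between the pads) lies 11 mm behind it (r.tip_reach is the distance from the TCP to the fingertips, in mm); z points along the fingers, y is the line along which they close (so a half turn about z gives the same grasp; the last joint's range is limited). The gripper opens to 85 mm and grips with 20 to 120 N. Pads are 22 mm wide; open, the fingers measure 114 mm over their backs; the gripper's body (76 mm by 85 mm) begins 54 mm behind the grasp point. The pads swing forward as they close: fully open they stand 13 mm farther back than shut.
Start: joints at [1.107, 0.245, 1.558, -0, 1.339, -0.174], TCP at [185.741, 622.908, 239.29] pointing down, gripper open.
Joint ranges: [-3.13, 3.13], [-1.02, 2.26], [0.13, 2.54], [-0.95, 4.09], [0.21, 2.88], [-2.74, 2.74]. Speed limits (rad/s): [2.57, 2.57, 3.14, 3.14, 3.14, 3.14].

INTERFACE

Orientations are given as a rotation vector (axis times angle).
In Python, from bench import observe, optics, r, search_frame, pinpoint gives the robot as it stands.
- The arm moves only by the tool step_arm, never from a script. Its argument "targets" is a list of rows, each a list of 6 numbers: the shift along the tool's x, y, z in cm, then the turn, a rotation vector about the tool's x, y, z in rad. A call has 1 to 8 rows; each row shifts and turns the commanded pose from where the row before left it, along the tool's axes as they then stand; what a row does not reach is not made up. A row lasts 1/8 s, in which the tool goes at most 62.5 mm and 10.7 degrees, less where a joint would pass 70% of its speed; a pose out of reach is approached as far as the arm can. A call with a gripper value outside its range is refused whole. "fingers" is the finger opening in cm, from 0 to 8.54, set as the call begins (left out, the last holds). The fingers move at their own pace and stop on an object; "force" is the grip in N (left out, the last holds). Time passes only in rows, so rows that do not move let the fingers close. It gives the time, the measured TCP pose, the force and the opening at its end, in the units of the state.
- observe(): the state, without advancing time (a new reading comes with each control period).
- optics.capture(name): name is "scene" or "top" or "wrist"; returns a dict with "frame" (384x512x3 uint8, red, green, blue), "fx", "fy", "cx", "cy" (pixels), "k1" (the pictures are not rectified: a ray, as slopes to the right and down, at radius r is drawn at 1 + k1 r^2 times it, then the intrinsics apply), "rvec" (rotation vector, rad) and "tvec" (3), from world to camera coordinates, as OpenCV has them; the wrist camera has in their place "T_tool_cam" (4x4, takes a point from camera to tool coordinates, whose origin is the TCP and whose axes are the flange's). Camera axes: x right, y down, z forward; pixel columns grow to the right and rows downward; lengths in mm; the calibration is good to about 2 mm. A picture is of the moment at which its call begins: read the wrist's pose just before it. There is no depth.
- r.job_done(): hands the job in, once; it reports no verdict.
Trained networks look in the newest picture that a camera, given by its name, has taken for a name from the list of things; names that differ only in an ending like _2 or _b are one class to them, and where a whole thing is asked for, a point or a joint stands for the part that bears it (a point fixed in the world has none). Each returns a list of dicts, best first, with "p" (0 to 1); they miss things now and then, are a little off and sometimes report something else, mostly with a low value. They report only what shows in the picture. A call takes as long as a camera call. They do not tell look-alikes from the thing itself.
- search_frame(camera, target): "bbox" ([left, top, width, height] in pixels, round what is visible of it).
- pinpoint(camera, target): "pixel" ([column, row] in pixels: a listed point, or the origin of a listed thing).
The state is a dict: "clock": time; "qpos": joint angles; "qd": joint speeds; "joint_efforts": joint torques, N m; "position": TCP position; "eef_rot": TCP orientation; "contact_force": force on the tool from outside, world axes, zero at the start; "torque": the same for the moment, N m; "opening": opening from 0.0 (shut) to 1.0 (fully open).
Only numpy, scipy, OpenCV 4.12 (cv2) and the standard library are available. Lean on these libraries where they do the work, as an engineer would, in place of code of your own. Each camera call takes 0.05 s, during which the arm holds its last target. There are 200 camera calls.

## Working session

There is one attempt and no reset: what is moved stays moved. The work goes in short steps, Python scripts to look and compute and a tool call to move; the robot and the scene stay as the last step left them, time stands still between calls to the robot, and variables do not carry over. Pictures are saved under pics/ and viewed, on a budget of 10 in all, crops included, one or two more only if the job needs it, and the job is handed in when it is done.

Besides the shell and the picture viewer there is one more tool, called after "Request:" as name(argument=value, ...), one argument or row to a line, values as JSON. step_arm: Moves the arm, as the interface text tells. Its arguments: {"type":"object","properties":{"targets":{"type":"array","items":{"type":"array","items":{"type":"number"}}},"fingers":{"type":"number"},"force":{"type":"number"}},"required":["targets"]}

```bash
ls; mkdir -p pics; cat > h.py <<'E'
import numpy as np, cv2
from scipy.spatial.transform import Rotation as R
from bench import observe, optics, r, search_frame, pinpoint
def ray(c,px):
    K=np.array([[c['fx'],0,c['cx']],[0,c['fy'],c['cy']],[0,0,1.]])
    u=(px[0]-c['cx'])/c['fx'];v=(px[1]-c['cy'])/c['fy'];x,y=u,v
    for _ in range(20):
        s=1+c['k1']*(x*x+y*y);x,y=u/s,v/s
    Rm=R.from_rotvec(np.ravel(c['rvec'])).as_matrix();t=np.ravel(c['tvec'])
    return -Rm.T@t, Rm.T@np.array([x,y,1.])
def onz(c,px,z):
    o,d=ray(c,px);return o+d*(z-o[2])/d[2]
def proj(c,P):
    Rm=R.from_rotvec(np.ravel(c['rvec'])).as_matrix();p=Rm@np.array(P,float)+np.ravel(c['tvec'])
    x,y=p[0]/p[2],p[1]/p[2];s=1+c['k1']*(x*x+y*y)
    return np.array([c['fx']*x*s+c['cx'],c['fy']*y*s+c['cy']])
E
python3 - <<'E'
from h import *
np.set_printoptions(precision=1,suppress=True)
s=observe();print({k:np.round(v,3) for k,v in s.items()},r.tip_reach)
H=dict(bottle_1=0,caddy=0,mat=5,jack=0,jack_top=90,amber_jar=0,beaker=0,flask=0,tall_bottle=0,cylinder=0,spatula=0)
for n in ('top','scene'):
    c=optics.capture(n);cv2.imwrite(f'pics/{n}.png',c['frame'][:,:,::-1])
    print(n,ray(c,(256,192)))
    for k,z in H.items():
        for d in pinpoint(n,k)[:5]:
            print(k,round(d['p'],2),np.array(d['pixel']),onz(c,d['pixel'],z)[:2])
E
```

```text
pics
{'clock': np.float64(0.0), 'qpos': array([ 1.1,  0.2,  1.6,  0. ,  1.3, -0.2]), 'qd': array([ 0., -0., -0., -0.,  0., -0.]), 'joint_efforts': array([ -0. , -42.9, -32.6,  -0. ,   0. ,  -0. ]), 'position': array([185.5, 622.4, 238.2]), 'eef_rot': array([-0.5, -3.1,  0. ]), 'contact_force': array([ 0.9, -0.8, -0. ]), 'torque': array([0. , 0.1, 0. ]), 'opening': np.float64(1.002)} 8.0
top (array([ 347.9,   -2.2, 1222.1]), array([ 0.1, -0. , -1. ]))
bottle_1 0.94 [194.6 239.5] [365.8 124.5]
bottle_1 0.84 [296.4 217.1] [ 420.8 -145.5]
bottle_1 0.78 [155.7 253. ] [331.6 227.3]
bottle_1 0.74 [230.7 133.4] [650.1  26.4]
bottle_1 0.73 [145. 293.] [227.6 255.5]
caddy 0.6 [108.1 186.3] [510.3 357.1]
mat 0.77 [ 97.4 208.4] [450.7 383.5]
jack 0.86 [369.5 186.5] [ 500.  -346.5]
jack_top 0.72 [378.3 182.6] [ 498.3 -344.2]
jack_top 0.42 [233. 170.] [534.7  19.5]
amber_jar 0.87 [115.7 173.6] [544.4 337.2]
amber_jar 0.48 [107.9 192.6] [493.3 357.3]
beaker 0.59 [235.3 219.7] [416.4  16.7]
flask 0.71 [301.4 155.2] [ 587.7 -163.8]
flask 0.62 [109.5 190.5] [498.9 353.1]
tall_bottle 0.82 [182.9 150.7]
[... 163 characters left out ...]
)
bottle_1 0.96 [230.4 196. ] [ 429.8 -147.8]
bottle_1 0.88 [255.8 280. ] [651.6  29.5]
bottle_1 0.81 [380.6 217.3] [346.3 225.9]
bottle_1 0.72 [397.8 188.5] [217.8 240.7]
bottle_1 0.59 [327.4 244.2] [487.1 135.2]
caddy 0.89 [419.9 279.1] [502.7 353.9]
mat 0.71 [432.7 264.3] [452.9 372.2]
mat 0.58 [291.2 211.7] [424.6  19. ]
jack 0.8 [153.8 192.5] [ 501.5 -337.3]
jack_top 0.81 [146.9 159. ] [ 481.7 -356.1]
amber_jar 0.66 [413.9 287.9] [532.2 346.7]
beaker 0.9 [291.6 209.4] [411.3  14.9]
flask 0.96 [187.8 234.6] [ 595.9 -175. ]
tall_bottle 0.91 [314.2 280.6] [600.8 144.3]
cylinder 0.7 [272.7 244.3] [540.1  20.1]
spatula 0.91 [194.2 310.3] [776.  -50.6]
spatula 0.52 [413.7 289.3] [536.1 347. ]
```

```bash
python3 - <<'E'
import cv2
a=cv2.imread('pics/top.png');b=cv2.imread('pics/scene.png')
cv2.imwrite('pics/top_b.png',cv2.resize(a[60:330,60:440],(800,568),interpolation=cv2.INTER_CUBIC))
cv2.imwrite('pics/scene_b.png',cv2.resize(b,(800,600),interpolation=cv2.INTER_CUBIC))
E
```

```text
(no output)
```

View pics/top_b.png

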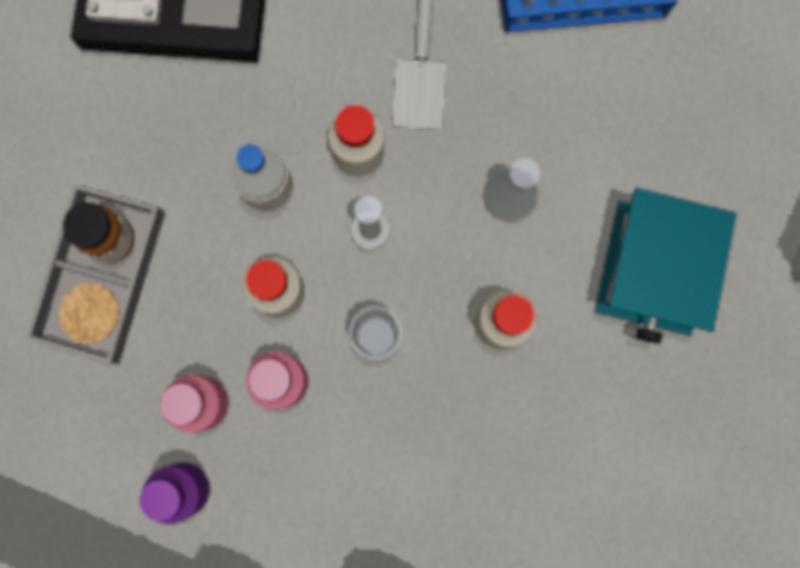

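View pics/scene_b.png

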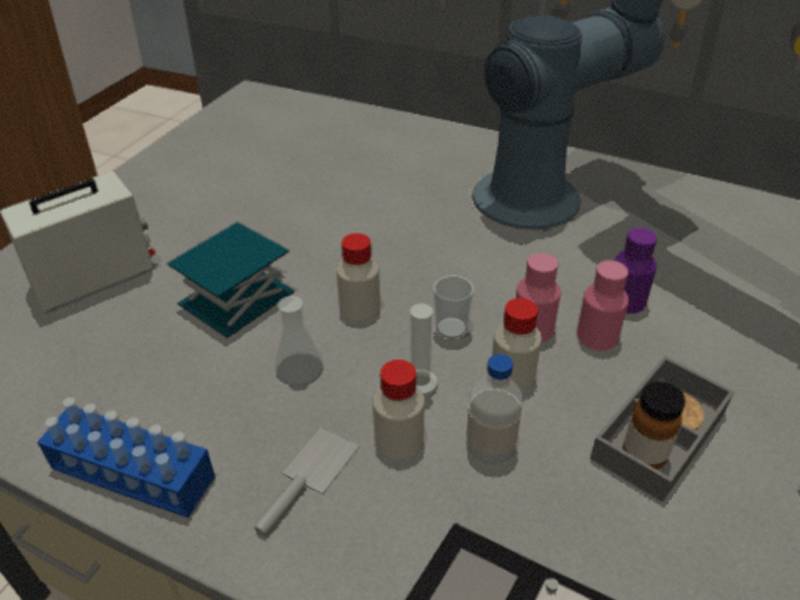

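The top view shows the white bottles' red caps at about (268,280), (514,314) and (355,126), with the pink and purple ones as decoys. The caddy is on the left with its mat at (88,313), and the jack is on the right at (672,260). The scene view agrees. Next I'll refine the positions by matching colour blobs.

```bash
cat >> h.py <<'E'
from scipy.optimize import least_squares
def mask(c,kind):
    h,s,v=[x.astype(int) for x in cv2.split(cv2.cvtColor(c['frame'],cv2.COLOR_RGB2HSV))]
    if kind=='red': return (((h<6)|(h>174))&(s>170)&(v>90)).astype(np.uint8)
    if kind=='mat': return ((h>8)&(h<24)&(s>80)&(v>150)).astype(np.uint8)
    if kind=='teal': return ((h>83)&(h<98)&(s>120)&(v>60)).astype(np.uint8)
def blobs(c,kind,amin=40):
    n,l,st,ce=cv2.connectedComponentsWithStats(mask(c,kind))
    return [(st[i,4],ce[i]) for i in range(1,n) if st[i,4]>=amin]
def cylc(c,x,y,z0,z1,rad):
    a=np.linspace(0,2*np.pi,48,endpoint=False)
    P=np.array([proj(c,(x+rad*np.cos(t),y+rad*np.sin(t),z)) for z in (z0,z1) for t in a],np.float32)
    h=cv2.convexHull(P);m=cv2.moments(h);return np.array([m['m10'],m['m01']])/m['m00'],m['m00']
def fit(c,ce,z0,z1,rad):
    g=onz(c,ce,(z0+z1)/2)[:2]
    return least_squares(lambda q:cylc(c,q[0],q[1],z0,z1,rad)[0]-ce,g,diff_step=1e-3).x
def go(xyz):
    "tool-frame cm from measured pose"
    s=observe();Rm=R.from_rotvec(s['eef_rot']).as_matrix();p=np.array(s['position'])
    d=Rm.T@(np.array(xyz)-p)/10
    print('at',np.round(p,1),'d_cm',np.round(d,2),'F',np.round(s['contact_force'],2),'t',round(s['clock'],2),'open',round(s['opening'],3));return d
E
python3 - <<'E'
from h import *
np.set_printoptions(precision=1,suppress=True)
for n in ('top','scene'):
    c=optics.capture(n)
    for a,ce in blobs(c,'red'): print(n,'red',a,ce,fit(c,ce,105,135,23))
    for a,ce in blobs(c,'mat'):
        f=fit(c,ce,5,9,38);print(n,'mat',a,ce,f,cylc(c,*f,5,9,38)[1])
    m=mask(c,'teal');h,s,v=cv2.split(cv2.cvtColor(c['frame'],cv2.COLOR_RGB2HSV))
    k=cv2.findContours(m,cv2.RETR_EXTERNAL,cv2.CHAIN_APPROX_NONE)[0];k=max(k,key=cv2.contourArea)
    W=np.array([onz(c,p[0],90)[:2] for p in k],np.float32);print(n,'teal',cv2.minAreaRect(W))
    print(np.histogram(v[m>0],8))
Rm=R.from_rotvec(observe()['eef_rot']).as_matrix();print(Rm)
go((480,132,240))
E
```

```text
top red 250 [228.2 119.4] [655.4  29.4]
top red 255 [186.4 192.8] [475.6 131.2]
top red 250 [303.3 209.4] [ 431.7 -148.1]
top mat 299 [119.1  49.9] [894.3 337. ] 549.8487465752696
top mat 623 [101.7 208.4] [450.5 371.3] 641.1819719874184
top teal ((494.2753601074219, -339.2171325683594), (140.3380584716797, 156.3013458251953), 75.3419418334961)
(array([  18,   17,   12,   16,  109,   87, 1671, 1101]), array([ 61. ,  67.8,  74.5,  81.2,  88. ,  94.8, 101.5, 108.2, 115. ]))
scene red 160 [227.4 154.9] [ 417.5 -156.6]
scene red 230 [333.4 197.6] [460.8 128.4]
scene red 294 [254.5 238.5] [644.8  24.5]
scene mat 169 [443.  264.6] [445.5 393.7] 713.6382389615756
scene teal ((500.7520446777344, -346.7090759277344), (125.24734497070312, 145.7337646484375), 75.1493148803711)
(array([ 27,  33, 130, 426, 909, 211,  16,   2]), array([61. , 63.8, 66.5, 69.2, 72. , 74.8, 77.5, 80.2, 83. ]))
[[-1.   0.3  0. ]
 [ 0.3  1.   0. ]
 [-0.   0.  -1. ]]
at [185.7 622.9 239.3] d_cm [-42.2 -38.6  -0.1] F [0.3 0.6 0.4] t 1.3 open 0.997
```

```bash
python3 - <<'E'
from h import *
import h
np.set_printoptions(precision=1,suppress=True)
for n in ('top','scene'):
    c=optics.capture(n)
    hh,s,v=[x.astype(int) for x in cv2.split(cv2.cvtColor(c['frame'],cv2.COLOR_RGB2HSV))]
    for vt,sm in ((40,120),(40,150),(60,170)):
        m=(((hh<8)|(hh>172))&(s>sm)&(v>vt)).astype(np.uint8)
        nn,l,st,ce=cv2.connectedComponentsWithStats(m)
        for i in range(1,nn):
            if st[i,4]>100 and st[i,4]<600:
                f=fit(c,ce[i],105,135,23);print(n,vt,sm,st[i,4],f,cylc(c,*f,105,135,23)[1])
    for vt in (85,95,100):
        m=((hh>83)&(hh<98)&(s>120)&(v>(vt if n=='top' else vt-30))).astype(np.uint8)
        m=cv2.morphologyEx(m,cv2.MORPH_OPEN,np.ones((5,5)))
        k=cv2.findContours(m,cv2.RETR_EXTERNAL,cv2.CHAIN_APPROX_NONE)[0];k=max(k,key=cv2.contourArea)
        W=np.array([onz(c,p[0],90)[:2] for p in k],np.float32);print(n,vt,cv2.minAreaRect(W))
print(observe()['clock'])
E
```

```text
top 40 120 292 [655.6  29.3] 329.06842218898237
top 40 120 294 [475.8 131.8] 325.3617086617742
top 40 120 293 [ 432.1 -148.5] 322.0147403664887
top 40 150 262 [655.5  29.7] 329.06737758941017
top 40 150 276 [475.8 131.5] 325.3260524495272
top 40 150 269 [ 431.9 -148.1] 321.969414251158
top 60 170 250 [655.4  29.4] 329.0551402635756
top 60 170 255 [475.6 131.2] 325.2746976574417
top 60 170 250 [ 431.7 -148.1] 321.9674614488613
top 85 ((492.8619384765625, -345.85784912109375), (126.86688232421875, 155.49041748046875), 75.44691467285156)
top 95 ((497.4461364746094, -347.5382385253906), (125.8242416381836, 145.998291015625), 75.31707000732422)
top 100 ((497.67938232421875, -347.9973449707031), (125.18916320800781, 144.9837646484375), 75.50782775878906)
scene 40 120 321 [ 430.5 -148.7] 359.21463199704885
scene 40 120 457 [473.5 133. ] 455.6747665859293
scene 40 120 505 [654.7  29.2] 553.6329037481919
scene 40 150 303 [ 431.3 -148.4] 359.6392478381749
scene 40 150 416 [474.1 131.9] 455.73380723549053
scene 40 150 491 [654.6  29.4] 553.6761219499167
scene 60 170 294 [ 431.4 -148. ] 359.7737552905455
scene 60 170 391 [474.4 132. ] 455.9538487428799
scene 60 170 464 [654.8  29.4] 553.8437844711589
scene 85 ((501.3900146484375, -346.6773376464844), (126.20466613769531, 146.18814086914062), 75.19915008544922)
scene 95 ((500.5818176269531, -347.4872131347656), (123.99738311767578, 144.78262329101562), 74.97464752197266)
scene 100 ((479.3758239746094, -310.0387878417969), (26.54372215270996, 27.756282806396484), 33.39076614379883)
1.4
```

Request:
step_arm(
  targets=[
    [-5,-4.5,-1,0,0,0],
    [-5,-3.5,-1,0,0,0],
    [-5,-3.5,0,0,0,0],
    [-5,-3.5,0,0,0,0],
    [-5,-3.5,0,0,0,0],
    [-5,-3.5,0,0,0,0],
    [-4.2,-3.5,0,0,0,0],
    [-4,-3.5,0,0,0,0],
  ],
)

```text
clock: 2.4
position: [467.0, 238.8, 258.8]
eef_rot: [0.454, 3.108, 0.001]
contact_force: [0.9, 0.5, -0.4]
opening: 1.0
```

```bash
python3 -c "
from h import *
go((475,132,114))"
```

```text
at [467.  238.8 258.8] d_cm [ -3.81 -10.01  14.47] F [ 0.85  0.51 -0.41] t 2.4 open 1.0
```

Request:
step_arm(
  targets=[
    [-2,-5,0,0,0,0],
    [-1.8,-5,1,0,0,0],
    [0,0,4,0,0,0],
    [0,0,1,0,0,0],
    [0,0,0,0,0,0],
  ],
)

```text
clock: 3.02
position: [473.7, 134.2, 198.3]
eef_rot: [-0.452, -3.108, 0.0]
contact_force: [0.4, -0.4, -0.4]
opening: 1.0
```

```bash
python3 -c "
from h import *
go((475,132,114))
c=optics.capture('wrist');cv2.imwrite('pics/w1.png',c['frame'][:,:,::-1]);print(c['T_tool_cam'])
go((475,132,114))"
```

```text
at [473.7 134.2 198.3] d_cm [-0.2  -0.17  8.43] F [ 0.42 -0.41 -0.44] t 3.02 open 1.0
[[-2.71067333e-04 -9.63903392e-01 -2.66252094e-01  6.75593332e+01]
 [ 9.99999823e-01 -1.20185670e-04 -5.82980995e-04  8.25033943e-01]
 [ 5.29937673e-04 -2.66252205e-01  9.63903254e-01 -1.34275819e+02]
 [ 0.00000000e+00  0.00000000e+00  0.00000000e+00  1.00000000e+00]]
at [474.4 134.4 199.4] d_cm [-0.12 -0.21  8.54] F [0.45 0.75 0.02] t 3.08 open 1.003
```

Request:
step_arm(
  targets=[
    [-0.15,-0.2,3,0,0,0],
    [0,0,3,0,0,0],
    [0,0,2.4,0,0,0],
    [0,0,0,0,0,0],
    [0,0,0,0,0,0],
  ],
)

```text
clock: 3.7
position: [476.2, 131.9, 116.4]
eef_rot: [0.452, 3.106, 0.001]
contact_force: [0.4, -0.1, 0.3]
opening: 1.003
```

Request:
step_arm(
  targets=[
    [0,0,0,0,0,0],
    [0,0,0,0,0,0],
    [0,0,0,0,0,0],
    [0,0,0,0,0,0],
    [0,0,0,0,0,0],
    [0,0,0,0,0,0],
  ],
  fingers=3.0,
  force=60,
)

```text
clock: 4.45
position: [475.7, 131.6, 115.7]
eef_rot: [0.453, 3.107, 0.001]
contact_force: [-0.9, 0.8, 6.2]
opening: 0.521
```

Request:
step_arm(
  targets=[
    [0,0,-1,0,0,0],
    [0,0,-1,0,0,0],
    [0,0,-1,0,0,0],
    [0,0,0,0,0,0],
    [0,0,0,0,0,0],
    [0,0,0,0,0,0],
    [0,0,0,0,0,0],
    [0,0,0,0,0,0],
  ],
)

```text
clock: 5.45
position: [474.7, 131.4, 144.3]
eef_rot: [-0.454, -3.108, 0.0]
contact_force: [-0.1, 0.2, -1.1]
opening: 0.521
```

```bash
python3 -c "
from h import *
go((475,132,114))
f=[]
for i in range(6):
    f.append(observe()['contact_force'][2]);optics.capture('wrist')
print(np.round(f,2));c=optics.capture('wrist');cv2.imwrite('pics/w2.png',c['frame'][:,:,::-1]);print(observe()['joint_efforts'])"
```

```text
at [474.7 131.4 144.3] d_cm [-0.01  0.06  3.03] F [-0.07  0.22 -1.13] t 5.45 open 0.521
[-1.13 -1.11 -1.18 -0.8  -2.12 -1.85]
[ 8.43384369e-04 -2.94770658e+01 -3.01516736e+01  2.71014187e-04
  3.06797847e-04 -1.09339418e-06]
```

Mean lift force is 1.4 N, so this is the lightest bottle and it goes to the jack.

Request:
step_arm(
  targets=[
    [0,0,-3,0,0,0],
    [0,0,-5,0,0,0],
    [0,0,-5,0,0,0],
    [0,0,-3,0,0,0],
    [0,0,0,0,0,0],
  ],
)

```text
clock: 6.42
position: [476.1, 131.5, 307.2]
eef_rot: [0.453, 3.103, 0.002]
contact_force: [0.2, -0.4, -1.7]
opening: 0.523
```

```bash
python3 -c "
from h import *
go((499.5,-347.3,300))"
```

```text
at [476.1 131.5 307.2] d_cm [-15.92 -45.22   0.73] F [ 0.21 -0.39 -1.68] t 6.42 open 0.523
```

Request:
step_arm(
  targets=[
    [-1,-2.8,0,0,0,0],
    [-1.6,-4.6,0,0,0,0],
    [-1.6,-4.6,0,0,0,0],
    [-1.6,-4.6,0,0,0,0],
    [-1.6,-4.6,0,0,0,0],
    [-1.6,-4.6,0,0,0,0],
    [-1.6,-4.6,0,0,0,0],
    [-1.6,-4.6,0,0,0,0],
  ],
)

```text
clock: 7.42
position: [490.8, -239.9, 301.6]
eef_rot: [-0.454, -3.105, -0.003]
contact_force: [1.3, -0.2, -1.6]
opening: 0.519
```

Request:
step_arm(
  targets=[
    [-1.6,-4.6,0,0,0,0],
    [-1.2,-3.6,0,0,0,0],
    [-0.9,-2,0,0,0,0],
    [0,0,0,0,0,0],
    [0,0,0,0,0,0],
  ],
)

```text
clock: 8.05
position: [498.1, -345.9, 303.7]
eef_rot: [-0.452, -3.108, -0.002]
contact_force: [-0.2, 0.3, -1.1]
opening: 0.517
```

```bash
python3 -c "
from h import *
go((499.5,-347.3,208))
c=optics.capture('top');print([fit(c,ce,105+185,135+185,23) for a,ce in blobs(c,'red')])
"
```

```text
at [ 498.1 -345.9  303.7] d_cm [-0.18 -0.1   9.57] F [-0.23  0.29 -1.15] t 8.05 open 0.517
[array([603.56144462,  24.02359834]), array([ 417.38624624, -123.73976813])]
```

Request:
step_arm(
  targets=[
    [-0.15,-0.1,2.5,0,0,0],
    [0,0,3,0,0,0],
    [0,0,2.5,0,0,0],
    [0,0,1,0,0,0],
    [0,0,0.2,0,0,0],
    [0,0,0.1,0,0,0],
    [0,0,0,0,0,0],
    [0,0,0,0,0,0],
  ],
)

```text
clock: 9.1
position: [499.4, -348.8, 212.3]
eef_rot: [0.454, 3.108, -0.001]
contact_force: [0.2, -0.3, -2.5]
opening: 0.519
```

Request:
step_arm(
  targets=[
    [0,0,0.1,0,0,0],
    [0,0,0.1,0,0,0],
    [0,0,0,0,0,0],
  ],
)

```text
clock: 9.48
position: [499.1, -348.5, 209.3]
eef_rot: [-0.454, -3.108, -0.0]
contact_force: [0.2, -1.0, -0.8]
opening: 0.522
```

Request:
step_arm(
  targets=[
    [0,0,0.1,0,0,0],
    [0,0,0.1,0,0,0],
    [0,0,0,0,0,0],
  ],
)

```text
clock: 9.85
position: [499.1, -348.5, 207.3]
eef_rot: [-0.454, -3.108, -0.0]
contact_force: [0.9, 0.6, -1.3]
opening: 0.521
```

```bash
python3 -c "
from h import *
d=go((499.5,-347.3,206));c=optics.capture('wrist')
d=go((499.5,-347.3,206));c=optics.capture('wrist')
d=go((499.5,-347.3,206))"
```

```text
at [ 499.1 -348.5  207.3] d_cm [-0.    0.12  0.13] F [ 0.89  0.61 -1.32] t 9.85 open 0.521
at [ 499.1 -348.5  207.4] d_cm [-0.    0.12  0.14] F [ 1.84 -0.91 -0.64] t 9.9 open 0.518
at [ 499.2 -348.5  207.5] d_cm [0.   0.13 0.15] F [ 0.58 -0.26 -0.93] t 9.95 open 0.519
```

Request:
step_arm(
  targets=[
    [0,0,0.1,0,0,0],
    [0,0,0,0,0,0],
    [0,0,0,0,0,0],
  ],
)

```text
clock: 10.32
position: [499.2, -348.5, 206.5]
eef_rot: [0.454, 3.109, 0.0]
contact_force: [0.4, -0.3, -1.0]
opening: 0.516
```

Request:
step_arm(
  targets=[
    [0,0,0.1,0,0,0],
    [0,0,0,0,0,0],
    [0,0,0,0,0,0],
  ],
)

```text
clock: 10.7
position: [499.3, -348.6, 205.7]
eef_rot: [0.454, 3.108, -0.0]
contact_force: [-0.5, 0.4, 0.5]
opening: 0.518
```

Request:
step_arm(
  targets=[
    [0,0,0.05,0,0,0],
    [0,0,0,0,0,0],
    [0,0,0,0,0,0],
  ],
)

```text
clock: 11.08
position: [499.4, -348.7, 205.7]
eef_rot: [0.453, 3.108, -0.001]
contact_force: [0.2, 1.6, 5.9]
opening: 0.522
```

Request:
step_arm(
  targets=[
    [0,0,0,0,0,0],
    [0,0,0,0,0,0],
    [0,0,0,0,0,0],
    [0,0,0,0,0,0],
  ],
  fingers=7.5,
)

```text
clock: 11.58
position: [499.1, -348.5, 204.7]
eef_rot: [-0.454, -3.108, -0.0]
contact_force: [-0.6, 0.4, -0.4]
opening: 0.881
```

Request:
step_arm(
  targets=[
    [0,0,-2,0,0,0],
    [0,0,-4,0,0,0],
    [0,0,-3,0,0,0],
    [0,0,0,0,0,0],
  ],
)

```text
clock: 12.08
position: [500.5, -349.8, 300.1]
eef_rot: [0.453, 3.102, -0.008]
contact_force: [0.4, -0.6, -0.3]
opening: 0.877
```

```bash
python3 -c "
from h import *
go((431.5,-148,250))
c=optics.capture('scene')
for a,ce in blobs(c,'red'): print(a,fit(c,ce,105,135,23),fit(c,ce,195,225,23))
cv2.imwrite('pics/s2.png',cv2.resize(c['frame'][:,:,::-1],(800,600)))
"
```

```text
at [ 500.5 -349.8  300.1] d_cm [12.41 17.39  4.85] F [ 0.41 -0.6  -0.28] t 12.07 open 0.877
103 [ 366.66764283 -469.49547546] [ 481.19401516 -366.21727116]
145 [ 416.64211615 -156.64122854] [524.58029308 -94.65456629]
297 [645.06335415  24.85222237] [722.865873    62.88800195]
```

View pics/s2.png

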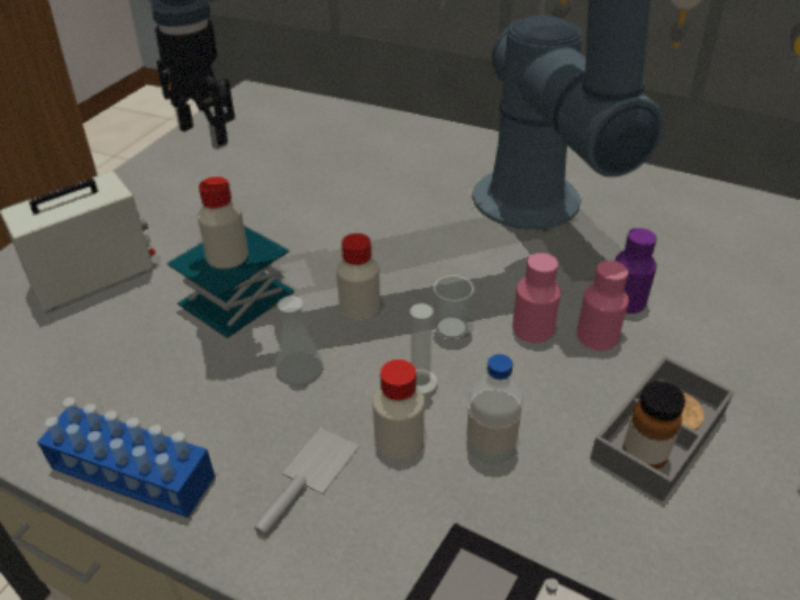

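The bottle stands upright near the centre of the jack plate, at about (225,260). The other glassware looks unmoved. Next is the bottle at (431,-148).

Request:
step_arm(
  targets=[
    [2.4,3.4,0,0,0,0],
    [3.6,5,0,0,0,0],
    [3.6,5,0,0,0,0],
    [2.6,3.6,2,0,0,0],
    [0.2,0.4,4,0,0,0],
    [0,0,4,0,0,0],
    [0,0,1,0,0,0],
    [0,0,0,0,0,0],
  ],
  fingers=8.5,
)

```text
clock: 13.12
position: [429.8, -146.3, 184.7]
eef_rot: [-0.454, -3.107, -0.001]
contact_force: [0.7, -0.7, 0.6]
opening: 0.994
```

```bash
python3 -c "
from h import *
go((431.5,-148,116))"
```

```text
at [ 429.8 -146.3  184.7] d_cm [-0.22 -0.12  6.87] F [ 0.68 -0.74  0.57] t 13.12 open 0.994
```

Request:
step_arm(
  targets=[
    [-0.2,-0.1,2.5,0,0,0],
    [0,0,2.5,0,0,0],
    [0,0,1.8,0,0,0],
    [0,0,0,0,0,0],
    [0,0,0,0,0,0],
  ],
)

```text
clock: 13.75
position: [432.8, -148.7, 118.8]
eef_rot: [0.453, 3.106, -0.002]
contact_force: [-0.5, 0.9, 1.0]
opening: 0.996
```

Request:
step_arm(
  targets=[
    [0,0,0,0,0,0],
    [0,0,0,0,0,0],
    [0,0,0,0,0,0],
    [0,0,0,0,0,0],
    [0,0,0,0,0,0],
    [0,0,0,0,0,0],
  ],
  fingers=3.0,
  force=60,
)

```text
clock: 14.5
position: [432.3, -148.1, 118.0]
eef_rot: [0.453, 3.107, -0.001]
contact_force: [-1.0, 1.7, 5.2]
opening: 0.523
```

Request:
step_arm(
  targets=[
    [0,0,-1,0,0,0],
    [0,0,-1,0,0,0],
    [0,0,-1,0,0,0],
    [0,0,0,0,0,0],
    [0,0,0,0,0,0],
    [0,0,0,0,0,0],
    [0,0,0,0,0,0],
    [0,0,0,0,0,0],
  ],
)

```text
clock: 15.5
position: [431.6, -147.8, 146.8]
eef_rot: [-0.454, -3.108, -0.0]
contact_force: [1.2, 0.7, -3.7]
opening: 0.521
```

```bash
python3 -c "
from h import *
go((431.5,-148,116))
f=[]
for i in range(6):
    f.append(observe()['contact_force'][2]);optics.capture('wrist')
print(np.round(f,2))"
```

```text
at [ 431.6 -147.8  146.8] d_cm [ 0.   -0.02  3.08] F [ 1.22  0.74 -3.66] t 15.5 open 0.521
[-3.66 -3.69 -3.24 -4.2  -3.59 -3.83]
```

Mean lift force is 3.7 N, so this is the middle bottle. I'll put it back.

Request:
step_arm(
  targets=[
    [0,0,1,0,0,0],
    [0,0,1,0,0,0],
    [0,0,0.5,0,0,0],
    [0,0,0.2,0,0,0],
    [0,0,0,0,0,0],
    [0,0,0,0,0,0],
  ],
)

```text
clock: 16.55
position: [431.9, -148.0, 120.3]
eef_rot: [0.454, 3.108, -0.0]
contact_force: [0.5, -0.2, -3.1]
opening: 0.516
```

Request:
step_arm(
  targets=[
    [0,0,0.1,0,0,0],
    [0,0,0.1,0,0,0],
    [0,0,0,0,0,0],
    [0,0,0,0,0,0],
  ],
)

```text
clock: 17.05
position: [431.8, -147.9, 118.1]
eef_rot: [0.454, 3.108, -0.0]
contact_force: [-0.5, -0.3, -2.9]
opening: 0.523
```

Request:
step_arm(
  targets=[
    [0,0,0.1,0,0,0],
    [0,0,0,0,0,0],
    [0,0,0,0,0,0],
  ],
)

```text
clock: 17.42
position: [432.3, -148.1, 118.1]
eef_rot: [0.453, 3.108, -0.0]
contact_force: [-2.1, 2.0, 5.5]
opening: 0.519
```

Request:
step_arm(
  targets=[
    [0,0,0,0,0,0],
    [0,0,0,0,0,0],
    [0,0,0,0,0,0],
    [0,0,0,0,0,0],
    [0,0,0,0,0,0],
  ],
  fingers=8.5,
)

```text
clock: 18.05
position: [431.7, -147.9, 116.9]
eef_rot: [-0.454, -3.109, -0.0]
contact_force: [-0.8, -1.5, -0.1]
opening: 0.998
```

Request:
step_arm(
  targets=[
    [0,0,-2,0,0,0],
    [0,0,-4,0,0,0],
    [0,0,-5,0,0,0],
    [0,0,0,0,0,0],
  ],
)

```text
clock: 18.55
position: [433.9, -149.3, 231.7]
eef_rot: [0.452, 3.1, -0.006]
contact_force: [0.2, -0.6, 0.0]
opening: 0.995
```

```bash
python3 -c "
from h import *
go((655,29.4,116))"
```

```text
at [ 433.9 -149.3  231.7] d_cm [-15.97  23.47  11.65] F [ 0.16 -0.62  0.02] t 18.55 open 0.995
```

Request:
step_arm(
  targets=[
    [-2,3,0,0,0,0],
    [-3,4.4,0,0,0,0],
    [-3,4.4,0,0,0,0],
    [-3,4.4,0,0,0,0],
    [-3,4.4,0,0,0,0],
    [-1.9,2.8,1.5,0,0,0],
    [0,0,3,0,0,0],
    [0,0,0,0,0,0],
  ],
)

```text
clock: 19.55
position: [648.6, 31.5, 177.5]
eef_rot: [-0.452, -3.101, 0.0]
contact_force: [-0.3, -0.4, 0.0]
opening: 0.996
```

```bash
python3 -c "
from h import *
c=optics.capture('wrist');c=optics.capture('wrist');go((655,29.4,116))"
```

```text
at [650.6  30.8 181.6] d_cm [-0.47 -0.    6.56] F [-0.9  -0.23  0.19] t 19.65 open 0.997
```

Request:
step_arm(
  targets=[
    [-0.3,0,1.5,0,0,0],
    [0,0,1,0,0,0],
    [0,0,0,0,0,0],
    [0,0,0,0,0,0],
  ],
)

```text
clock: 20.15
position: [653.9, 30.0, 157.2]
eef_rot: [0.454, 3.108, 0.0]
contact_force: [-0.1, -0.7, 0.4]
opening: 0.993
```

```bash
python3 -c "
from h import *
go((655,29.4,116))"
```

```text
at [653.9  30.  157.2] d_cm [-0.12 -0.03  4.12] F [-0.12 -0.71  0.43] t 20.15 open 0.993
```

Request:
step_arm(
  targets=[
    [-0.1,0,2,0,0,0],
    [0,0,2,0,0,0],
    [0,0,0,0,0,0],
    [0,0,0,0,0,0],
  ],
)

```text
clock: 20.65
position: [654.7, 29.8, 116.7]
eef_rot: [-0.454, -3.108, -0.0]
contact_force: [-0.4, 0.1, -0.1]
opening: 0.998
```

Request:
step_arm(
  targets=[
    [0,0,0,0,0,0],
    [0,0,0,0,0,0],
    [0,0,0,0,0,0],
    [0,0,0,0,0,0],
    [0,0,0,0,0,0],
    [0,0,0,0,0,0],
  ],
  fingers=3.0,
  force=80,
)

```text
clock: 21.4
position: [655.6, 30.0, 118.2]
eef_rot: [0.453, 3.106, 0.001]
contact_force: [1.3, 1.8, 6.1]
opening: 0.515
```

Request:
step_arm(
  targets=[
    [0,0,-1,0,0,0],
    [0,0,-1,0,0,0],
    [0,0,-1,0,0,0],
    [0,0,0,0,0,0],
    [0,0,0,0,0,0],
    [0,0,0,0,0,0],
    [0,0,0,0,0,0],
    [0,0,0,0,0,0],
  ],
)

```text
clock: 22.4
position: [654.7, 29.8, 146.8]
eef_rot: [-0.454, -3.108, 0.0]
contact_force: [-0.3, 0.3, -6.5]
opening: 0.513
```

Request:
step_arm(
  targets=[
    [0,0,-3,0,0,0],
    [0,0,-4,0,0,0],
    [0,0,-4,0,0,0],
    [0,0,-4,0,0,0],
    [0,0,-2,0,0,0],
    [0,0,0,0,0,0],
    [0,0,0,0,0,0],
    [0,0,0,0,0,0],
  ],
)

```text
clock: 23.4
position: [653.9, 29.8, 314.2]
eef_rot: [-0.453, -3.104, 0.0]
contact_force: [0.1, -0.8, -6.6]
opening: 0.509
```

```bash
python3 -c "
from h import *
go((450.5,371.5,300));c=optics.capture('scene')
cv2.imwrite('pics/s3.png',cv2.resize(c['frame'][:,:,::-1],(800,600)))"
```

```text
at [653.9  29.8 314.2] d_cm [29.25 26.93  1.53] F [ 0.1  -0.77 -6.64] t 23.4 open 0.509
```

View pics/s3.png

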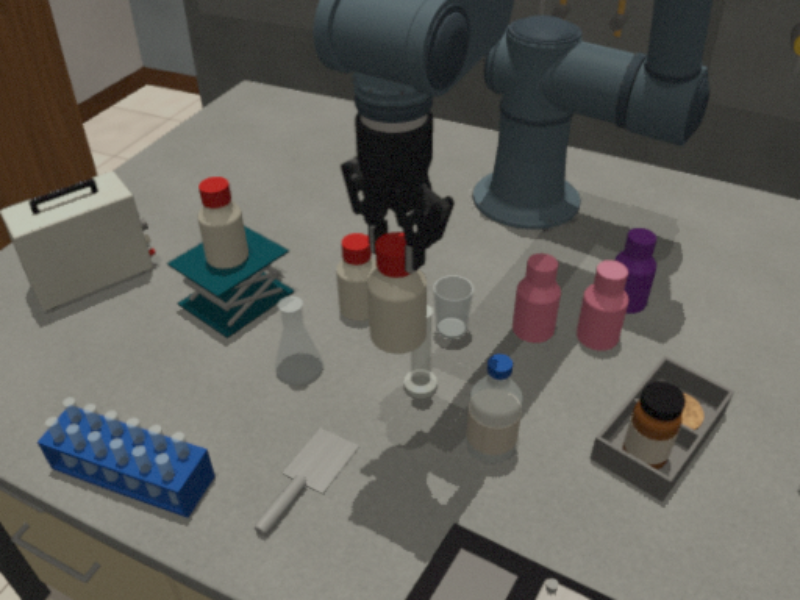

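Lift force is 6.6 N, so this is the heaviest. The bottle hangs upright at (397,300) in the image, clear of everything, and the two other bottles are standing. Next I'll carry it to the mat.

Request:
step_arm(
  targets=[
    [1.8,1.6,0,0,0,0],
    [3.2,3,0,0,0,0],
    [3.6,3.3,0,0,0,0],
    [3.6,3.3,0,0,0,0],
    [3.6,3.3,0,0,0,0],
    [3.6,3.3,0,0,0,0],
    [3.6,3.3,0,0,0,0],
    [3,2.8,0,0,0,0],
  ],
)

```text
clock: 24.45
position: [471.8, 335.0, 316.7]
eef_rot: [-0.451, -3.108, -0.0]
contact_force: [0.7, -0.9, -6.2]
opening: 0.512
```

Request:
step_arm(
  targets=[
    [2,1.9,0,0,0,0],
    [1.2,1.1,0,0,0,0],
    [0,0,0,0,0,0],
    [0,0,0,0,0,0],
    [0,0,0,0,0,0],
  ],
)

```text
clock: 25.08
position: [452.4, 370.2, 316.9]
eef_rot: [0.456, 3.108, -0.0]
contact_force: [-0.5, 0.1, -5.9]
opening: 0.514
```

```bash
python3 -c "
from h import *
go((450.5,371.5,127))"
```

```text
at [452.4 370.2 316.9] d_cm [ 0.22  0.07 18.99] F [-0.47  0.09 -5.9 ] t 25.07 open 0.514
```

Request:
step_arm(
  targets=[
    [0.2,0.1,3,0,0,0],
    [0,0,4,0,0,0],
    [0,0,4,0,0,0],
    [0,0,3,0,0,0],
    [0,0,0,0,0,0],
    [0,0,0,0,0,0],
  ],
)

```text
clock: 25.82
position: [451.5, 372.8, 178.8]
eef_rot: [0.454, 3.106, 0.003]
contact_force: [-0.2, -0.3, -5.5]
opening: 0.514
```

```bash
python3 -c "
from h import *
go((450.5,371.5,127));c=optics.capture('wrist')
cv2.imwrite('pics/w3.png',c['frame'][:,:,::-1])
t=optics.capture('top');cv2.imwrite('pics/t3.png',cv2.resize(t['frame'][130:270,40:200,::-1],(640,560),interpolation=cv2.INTER_CUBIC))"
```

```text
at [451.5 372.8 178.8] d_cm [ 0.07 -0.16  5.18] F [-0.25 -0.27 -5.53] t 25.82 open 0.514
```

View pics/w3.png

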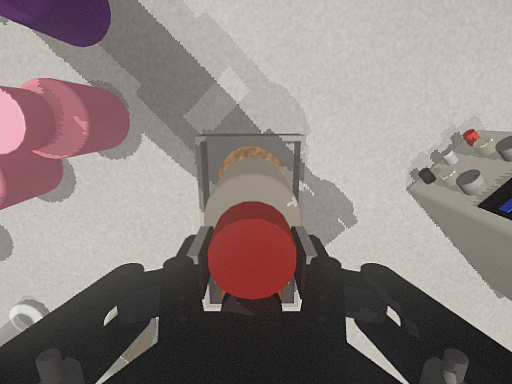

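The wrist view shows the bottle centred at column 252 between the caddy walls at 200 and 302, with the mat at 251 beyond it. Lateral alignment is good, so I'll lower it.

Request:
step_arm(
  targets=[
    [0.05,-0.1,1.5,0,0,0],
    [0,0,1.5,0,0,0],
    [0,0,1.2,0,0,0],
    [0,0,0.3,0,0,0],
    [0,0,0,0,0,0],
    [0,0,0,0,0,0],
  ],
)

```text
clock: 26.68
position: [449.9, 372.0, 132.6]
eef_rot: [0.453, 3.108, 0.001]
contact_force: [-0.3, -1.8, -5.8]
opening: 0.509
```

Request:
step_arm(
  targets=[
    [0,0,0.1,0,0,0],
    [0,0,0.1,0,0,0],
    [0,0,0,0,0,0],
    [0,0,0,0,0,0],
  ],
)

```text
clock: 27.18
position: [449.4, 371.7, 130.0]
eef_rot: [0.454, 3.109, 0.0]
contact_force: [-0.2, 0.2, -6.9]
opening: 0.515
```

Request:
step_arm(
  targets=[
    [0,0,0.1,0,0,0],
    [0,0,0.1,0,0,0],
    [0,0,0,0,0,0],
    [0,0,0,0,0,0],
  ],
)

```text
clock: 27.68
position: [449.4, 371.7, 128.0]
eef_rot: [0.454, 3.109, 0.0]
contact_force: [-0.2, -0.9, -6.3]
opening: 0.514
```

Request:
step_arm(
  targets=[
    [0,0,0.05,0,0,0],
    [0,0,0,0,0,0],
    [0,0,0,0,0,0],
  ],
)

```text
clock: 28.05
position: [449.4, 371.7, 127.5]
eef_rot: [-0.454, -3.109, 0.0]
contact_force: [0.2, -0.2, -7.3]
opening: 0.51
```

Request:
step_arm(
  targets=[
    [0,0,0.1,0,0,0],
    [0,0,0,0,0,0],
    [0,0,0,0,0,0],
  ],
)

```text
clock: 28.42
position: [449.7, 371.9, 127.2]
eef_rot: [0.453, 3.108, 0.0]
contact_force: [-1.7, -0.4, -0.5]
opening: 0.517
```

Request:
step_arm(
  targets=[
    [0,0,0.1,0,0,0],
    [0,0,0,0,0,0],
    [0,0,0,0,0,0],
  ],
)

```text
clock: 28.8
position: [449.9, 372.0, 127.2]
eef_rot: [0.453, 3.108, 0.0]
contact_force: [-2.6, -2.2, 6.8]
opening: 0.513
```

Contact is firm, so I'll release and retreat.

Request:
step_arm(
  targets=[
    [0,0,0,0,0,0],
    [0,0,0,0,0,0],
    [0,0,0,0,0,0],
    [0,0,0,0,0,0],
  ],
  fingers=7,
)

```text
clock: 29.3
position: [449.5, 371.8, 125.5]
eef_rot: [0.454, 3.108, 0.0]
contact_force: [0.2, 0.8, 0.4]
opening: 0.818
```

Request:
step_arm(
  targets=[
    [0,0,-2,0,0,0],
    [0,0,-4,0,0,0],
    [0,0,-5,0,0,0],
    [0,0,-5,0,0,0],
    [0,0,-2,0,0,0],
    [0,0,0,0,0,0],
    [0,0,0,0,0,0],
  ],
)

```text
clock: 30.18
position: [448.6, 371.2, 303.1]
eef_rot: [-0.453, -3.106, 0.004]
contact_force: [0.1, -0.3, -0.8]
opening: 0.819
```

```bash
python3 -c "
from h import *
go((450.5,371.5,127))
def red(c):
    hh,s,v=[x.astype(int) for x in cv2.split(cv2.cvtColor(c['frame'],cv2.COLOR_RGB2HSV))]
    m=(((hh<8)|(hh>172))&(s>150)&(v>40)).astype(np.uint8)
    n,l,st,ce=cv2.connectedComponentsWithStats(m);return [(st[i,4],ce[i]) for i in range(1,n) if 90<st[i,4]<700]
for n in ('top','scene'):
    c=optics.capture(n);cv2.imwrite(f'pics/{n}4.png',cv2.resize(c['frame'][:,:,::-1],(800,600)))
    for a,ce in red(c): print(n,a,[np.round(fit(c,ce,105+z,135+z,23)) for z in (0,9,90)])
"
```

```text
at [448.6 371.2 303.1] d_cm [-0.23  0.13 17.61] F [ 0.1  -0.33 -0.76] t 30.18 open 0.819
top 343 [array([ 513., -381.]), array([ 512., -377.]), array([ 500., -350.])]
top 267 [array([450., 373.]), array([449., 369.]), array([442., 342.])]
top 270 [array([ 432., -148.]), array([ 431., -147.]), array([ 425., -136.])]
scene 317 [array([ 387., -450.]), array([ 398., -440.]), array([ 499., -350.])]
scene 306 [array([ 431., -148.]), array([ 442., -142.]), array([537., -88.])]
scene 440 [array([439., 373.]), array([450., 372.]), array([544., 365.])]
```

View pics/scene4.png

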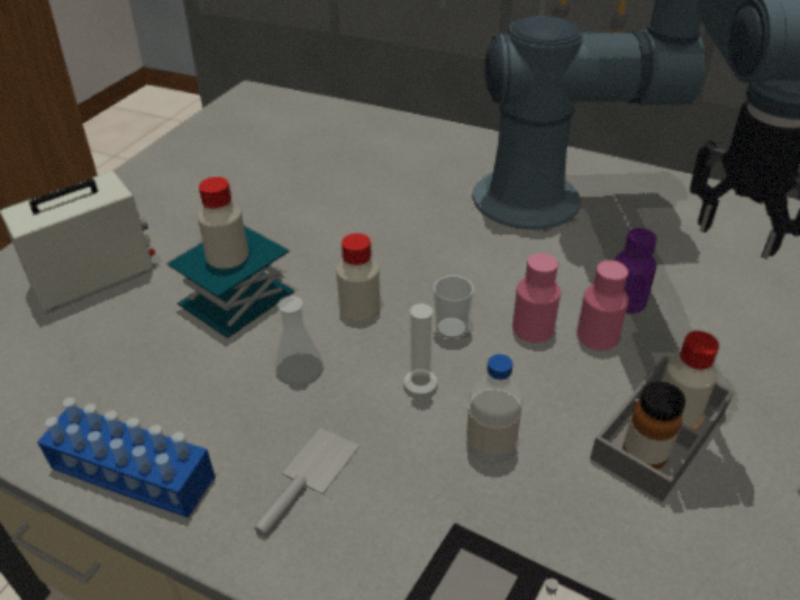

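The scene view shows all three bottles upright: heaviest in the free bay, lightest on the jack, middle back in place. The fitted positions match the targets within a few mm, the gripper is clear and the bystanders look unmoved.

```bash
python3 -c "
from h import *
print(r.job_done())"
```

```text
the job is handed in; nothing more can be done
None
```

I weighed all three bottles by lifting each one, placed them as asked and handed the job in at about 30 s on the robot's clock. `r.job_done()` gives no verdict, so the result rests on my own checks.

| Bottle | Lift force | Where it went | Final position (mm) | Target (mm) |
|---|---|---|---|---|
| Lightest | about 1.4 N | jack's top plate | (500, -350) | (499, -347) |
| Middle | about 3.7 N | back where it stood | (432, -148) | (432, -148) |
| Heaviest | about 6.6 N | cork mat in the free bay | (449, 370) | (450, 371) |

- **Positions:** the final positions come from fitting the red caps in the top and scene cameras, which agree within a few mm.
- **Last picture:** all three bottles are upright, the gripper is well clear, and the other glassware and tools look unmoved. I judged the bystanders by eye and did not measure them.
- **Failures:** no check failed. The first colour threshold in the scene view put the caps about 12 mm off, and widening it fixed that before I made any grasp.

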